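# Press a pin home with a bench ratchet clamp

## Task

On the bench a ratchet clamp with scissor handles holds a small aluminium block whose headed pin is only half driven. Squeeze the handles together, gently and by feel, until the pin's head is home on the block and the ratchet has caught, and take the hand away so that the clamp stays locked by itself for a good two seconds. Then press the thumb plate of the moving handle down, across the closing direction, to free the teeth, let the handle open fully and leave everything else, the block in its nest included, where it is; never push the moving handle with more than 15 N.

Things in the scene. Friction and masses are not known exactly. Their poses are not given: they have to be found in the camera images.
- clamp: Steel ratchet clamp, a big haemostat lying flat on a bolted grey plate 220 x 90 x 10 mm. Origin: on the bench under the pivot; z up, -x along the handles, +x to the jaws; handles, jaws, teeth level at z 50 mm. Fixed half: shank 10 wide, 12 tall, at y -16, x -36 to -136, then a finger ring 32 wide. The other half, on the +y side, turns. A post stands under the fixed shank at x -50.
- lever: Moving handle, springy downwards: shank 10 mm wide, z 44 to 56 mm, ending in a flat round thumb plate. When locked it is parallel to the fixed shank with its centre line at clamp y +16: 42 mm over both outsides; fully open about 66 mm, measured 90 mm from the pivot. Origin 20 mm from the pivot at bench height; x along the shank towards the pivot, z up.
- thumb_pad (a point): Top centre of the thumb plate: disc 30 mm across, 150 mm from the pivot, z 56 mm. Pushed down, it starts to give at 1.5 N, then 0.9 N/mm; teeth clear 3.7 mm down (5 N), hard stop at 7.8 mm. The opening spring is weak (1.5 N here) and a pressing finger's friction may hold it: keep pressing, carry it 30 mm or more outwards (clamp +y) in an arc about the pivot, then let go.
- shank (a point): Point on the moving shank's centre line, 90 mm from the pivot, z 50 mm: a place to squeeze; 15 mm of free shank either side. Passing the teeth and driving the pin takes roughly 4 to 12 N here.
- fixed_shank (a point): The matching point on the fixed shank: clamp x -90, y -16, z 50 mm. It does not yield: as the handles close, the middle between the shanks moves about 12 mm towards it, and a hand squeezing both must go along.
- moving_jaw (a joint): Closing angle of the moving half about the upright pivot, rad: 0 = sprung fully open (its rest), grows as the handles close. The ratchet catches at 0.135, 0.177, 0.218 and 0.260 (squeeze about 0.005 past one for it to drop in; let go, it settles back on it). The pin is home somewhere between 0.145 and 0.27, different each time; beyond that the squeeze is rigid. Stop at 0.2725.
- pin (a joint): How far the pin's head stands off the block, m: 0 = home; starts at 0.0035 to 0.0065. Tight fit (about 5 N at the pin), it stays where it is pushed. The closing jaw first slides the block back against its stop, then drives the pin; when the head is home the handles suddenly stop yielding. Home is within about 1 mm.
- block: Aluminium block 24 x 30 x 30 mm in a nest between the jaws, at clamp x +58; its pin (head 11 mm) points to clamp -y, to the moving jaw. Loose: 8 mm high nest walls guide it, and a back stop pad, screwed to a different depth each time, stands 0 to 7 mm behind it (clamp +y), so it may slide back that much. Origin: centre of its underside, 35 mm over the bench.
- parts_bin: Bystander: clear open tub 110 x 150 x 60 mm. Leave alone.
- spool: Bystander: cardboard spool, 64 mm across, 50 mm tall. Leave alone.
- jar: Bystander: white jar, 60 mm across, 75 mm tall. Leave alone.
- screwdriver: Bystander: screwdriver lying on the bench. Leave alone.

How it is judged (in metres and radians):
On the way, in this order (a step that is already met when the one before it is completed fails the run):
1. the pin is home and the ratchet holds the clamp closed, with no hand on the handle, for 1.5 s (value of joint moving_jaw above 0.12 rad and value of joint pin below 0.0015 m and contact force between each of the fingers, the arm and lever below 0.2 N), for 1.5 s.
2. the ratchet is released and the handle has opened (value of joint moving_jaw below 0.03 rad), for 0.2 s.
At the end, for the whole second after the job is handed in: The moving handle is open (joint below 0.03 rad), the pin's head stands off less than 1.5 mm, and the block is at rest, upright, still in its nest (within 10 mm of where it began) (value of joint moving_jaw below 0.03 rad and value of joint pin below 0.0015 m and distance of block from where it was at the start of the episode below 0.01 m and angle between block's own z axis and vertical below 0.1 rad and linear speed of block below 0.01 m/s); the robot touches nothing.
It fails at once if the moving handle is pushed by the hand or arm with more than 15 N (contact force between any of the fingers, the arm and lever above 15 N).
It fails at once if a bystander is moved by more than 20 mm (distance of any of parts_bin, spool, jar, screwdriver from where it was at the start of the episode above 0.02 m).
It also fails if it takes over 54 s, if anything falls off the work surface, if the arm or the gripper's body presses on something with over 40 N, if the wrist force passes 120 N, or if a joint passes its speed limit or range.

## Robot

A 6-joint arm with a two-finger parallel gripper is mounted at the origin on the work surface. World frame = base frame: x ahead of the robot, y to its left, z up, the work surface at z = 0. Lengths are in m, angles in degrees, forces in N, time in s.
With the tool pointing down it reaches from about 0.375 to 0.9 m from the base axis. Payload 3.1 kg.
Tool frame: the origin (TCP) lies on the centre line of the jaws, within the pads' length; the fingertips stand 8 mm ahead of it and the grasp point (between the pads) lies 11 mm behind it; y points along the fingers, x is the direction in which the jaws open and shut, and the axes are right-handed (so a half turn about y gives the same grasp; the last joint's range is limited). The gripper opens to 87 mm and grips with 3 to 60 N. Pads are 19 mm wide; open, the fingers measure 117 mm over their backs; the gripper's body (75 mm by 190 mm) begins 51 mm behind the grasp point.
Start: joints at [-77.321, 30.224, 82.088, -0, 67.689, -10.227], TCP at [0.243, -0.576, 0.231] pointing down, gripper open.
Joint ranges: [-176.69, 176.69], [-43.24, 126.21], [12.49, 139.97], [-82, 262], [0, 151.66], [-163.58, 163.58]. Speed limits (degrees/s): [159.86, 159.86, 180, 180, 180, 180].

## Interface

Orientations are given as a 3x3 rotation matrix whose columns are the frame's x, y, z axes.
In Python, from rig import read_state, imaging, job, spotter gives the robot as it stands.
- The arm moves only by the tool apply_moves, never from a script. Its argument "steps" is a list of rows, each an object of numbers: "x", "y", "z": the shift along the world's x, y, z in mm; "spin": the turn about the world's z in rad. In form: [{"x": .., "y": .., "z": .., "spin": ..}, ...]. A call has 1 to 12 rows; each row shifts and turns the pose as measured when the row begins; what a row does not reach is not made up. A row lasts 1/10 s, in which the tool goes at most 50 mm and 8.59 degrees, less where a joint would pass 70% of its speed; a pose out of reach is approached as far as the arm can. A call is refused whole if a number of a shift passes 50 or a number of a turn 0.15, either way. A call with a gripper value outside its range is refused whole. "grip" is the finger opening in mm, from 0 to 87, set as the call begins (left out, the last holds). The fingers move at their own pace and stop on an object; the grip force is fixed at half the most. Time passes only in rows, so rows that do not move let the fingers close. It gives the time, the measured TCP pose, the force and the opening at its end, in the units of the state.
- read_state(): the state, without advancing time (a new reading comes with each control period).
- imaging.capture(name): name is "scene" or "side" or "wrist"; returns the picture (384x512x3 uint8, red, green, blue); there is no depth.
- imaging.camera_params(name): a dict with "fov_y" (degrees; the focal length in pixels is half the picture's height over the tangent of half this angle, whatever the lens; pixels are square), "cx", "cy" (the principal point, pixels), "R" (3x3) and "t" (3): a world point X has camera coordinates R X + t. Camera axes: x right, y down, z forward; pixel columns grow to the right and rows downward; lengths in m; the calibration is good to about 2 mm. A picture is of the moment at which its call begins: read the wrist's pose just before it. camera_params takes no time and is no camera call; for the wrist camera it gives the pose at the moment of the call.
- job.hand_in(): hands the job in, once; it reports no verdict.
Trained networks look in the newest picture that a camera, given by its name, has taken for a name from the list of things; names that differ only in an ending like _2 or _b are one class to them, and where a whole thing is asked for, a point or a joint stands for the part that bears it (a point fixed in the world has none). Each returns a list of dicts, best first, with "score" (0 to 1); they miss things now and then, are a little off and sometimes report something else, mostly with a low value. They report only what shows in the picture. A call takes as long as a camera call.
- spotter.cut_out(name, camera): "mask" (384x512 bool, what is visible of it) and "rect" ([left, top, width, height] in pixels, round what is visible of it).
The state is a dict: "time_s": time; "joint_positions": joint angles; "qvel": joint speeds; "tau": joint torques, N m; "position": TCP position; "tcp_rot": TCP orientation; "force": force on the tool from outside, world axes, zero at the start; "moment": the same for the moment, N m; "opening": opening from 0.0 (shut) to 1.0 (fully open).
Only numpy, scipy, OpenCV 4.12 (cv2) and the standard library are available. Lean on these libraries where they do the work, as an engineer would, in place of code of your own. Each camera call takes 0.05 s, during which the arm holds its last target.

## Working session

There is one attempt and no reset: what is moved stays moved. The work goes in short steps, Python scripts to look and compute and a tool call to move; the robot and the scene stay as the last step left them, time stands still between calls to the robot, and variables do not carry over. Pictures are saved under pics/ and viewed, and the job is handed in when it is done.

Besides the shell and the picture viewer there is one more tool, called after "Emit:" in YAML: its name, and indented under it one key for each argument. apply_moves: Moves the arm, as the interface text tells. Its arguments: {"type":"object","properties":{"steps":{"type":"array"},"grip":{"type":"number"}},"required":["steps"]}

```bash
ls; mkdir -p pics; python3 - <<'E'
from rig import read_state, imaging, job, spotter
import cv2
s=read_state(); print(s)
for n in ["scene","side","wrist"]:
    im=imaging.capture(n); cv2.imwrite(f"pics/{n}0.png",im[:,:,::-1])
    p=imaging.camera_params(n); print(n,p)
E
```

```text
pics
{'time_s': 0.0, 'joint_positions': array([-7.73203496e+01,  3.02772157e+01,  8.21547836e+01, -9.83205393e-04,
        6.76878852e+01, -1.02273522e+01]), 'qvel': array([-3.32746472e-02,  9.95330814e-03,  6.30722491e-02, -8.11447504e-05,
        7.48924103e-04, -6.42793773e-02]), 'tau': array([-1.52568089e-03, -4.40053153e+01, -1.76590097e+01,  6.32384210e-02,
        5.82497742e-02, -1.57181080e-04]), 'position': array([ 0.24314026, -0.57501406,  0.22959926]), 'tcp_rot': array([[ 3.89242060e-01, -4.74764430e-04,  9.21135383e-01],
       [-9.21133197e-01,  2.03786492e-03,  3.89242187e-01],
       [-2.06194783e-03, -9.99997811e-01,  3.55901461e-04]]), 'force': array([ 0.13856792, -0.94306205,  0.10328742]), 'moment': array([ 0.04562018, -0.02978786,  0.03310836]), 'opening': 0.9995462843291478}
scene {'fov_y': 57.4596092592982, 'cx': 257.12254560264506, 'cy': 193.46465699183727, 'R': array([[-0.2187967 ,  0.97574545, -0.00698705],
       [ 0.7185425 ,  0.15626987, -0.67769935],
       [-0.66017019, -0.15329887, -0.73530591]]), 't': array([ 0.1263361 , -0.38463268,  1.32470285])}
side {'fov_y': 52.4527058633504, 'cx': 253.10322832642953, 'cy': 192.74128165288877, 'R': array([[-0.82276078, -0.56812709,  0.01721369],
       [-0.44071073,  0.61852593, -0.65053803],
       [ 0.35894116, -0.54282343, -0.75927858]]), 't': array([0.50591431, 0.31812938, 1.02961979])}
wrist {'fov_y': 70.67274948068726, 'cx': 261.781774995079, 'cy': 194.63976077727716, 'R': array([[ 0.38945741, -0.92104387, -0.00105806],
       [-0.89237004, -0.37761678,  0.24714628],
       [-0.22803211, -0.09530877, -0.9689776 ]]), 't': array([-0.62484548, -0.03031414,  0.38948863])}
```

View pics/scene0.png

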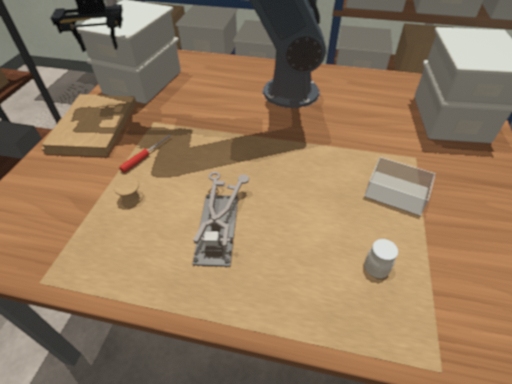

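View pics/side0.png

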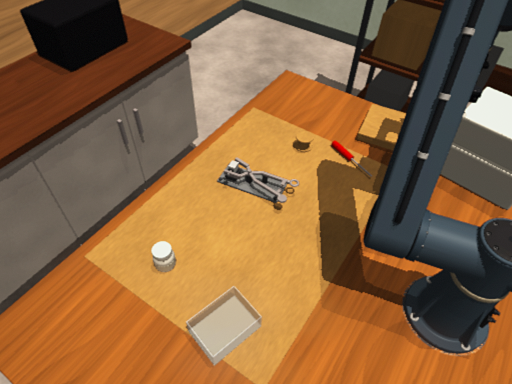

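View pics/wrist0.png

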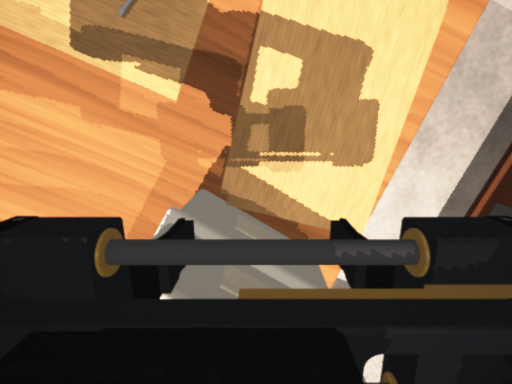

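```bash
cat > h.py <<'E'
from rig import read_state, imaging, job, spotter
import numpy as np, cv2
def ray(p,uv,z):
    f=192/np.tan(np.radians(p["fov_y"]/2)); R=p["R"];t=p["t"]
    d=R.T@np.array([(uv[0]-p["cx"])/f,(uv[1]-p["cy"])/f,1.0]); c=-R.T@t
    return c+d*(z-c[2])/d[2]
def proj(p,X):
    f=192/np.tan(np.radians(p["fov_y"]/2)); x=p["R"]@np.asarray(X)+p["t"]
    return np.array([f*x[0]/x[2]+p["cx"],f*x[1]/x[2]+p["cy"]])
def save(n,name,crop=None,k=1):
    im=imaging.capture(n)[:,:,::-1].copy()
    if crop: l,t,w,h=crop; im=im[t:t+h,l:l+w]
    if k!=1: im=cv2.resize(im,None,fx=k,fy=k,interpolation=cv2.INTER_CUBIC)
    cv2.imwrite(f"pics/{name}.png",im)
E
python3 - <<'E'
from h import *
for cam in ["scene","side"]:
    p=imaging.camera_params(cam)
    save(cam,cam+"1",(180,160,80,120) if cam=="scene" else (205,150,110,70),5 if cam=="scene" else 7)
    for n in ["clamp","lever","block","spool","screwdriver","jar","parts_bin"]:
        for d in spotter.cut_out(n,cam)[:1]:
            ys,xs=np.nonzero(d["mask"]); c=(xs.mean(),ys.mean())
            print(cam,n,round(d["score"],2),np.round(d["rect"]),np.round(c,1),np.round(ray(p,c,0.05 if n in("clamp","lever","block") else 0.02),3))
print(read_state()["time_s"])
E
```

```text
scene clamp 0.8 [190. 169.  61.  98.] [218.  224.2] [ 0.699 -0.068  0.05 ]
scene lever 0.57 [223. 174.  27.  41.] [235.5 190.9] [ 0.585 -0.055  0.05 ]
scene block 0.47 [201. 233.  21.  14.] [210.6 238.5] [ 0.743 -0.073  0.05 ]
scene spool 0.88 [113. 181.  31.  25.] [128.4 191.9] [ 0.624 -0.348  0.02 ]
scene screwdriver 0.91 [118. 151.  33.  22.] [133.9 160.7] [ 0.504 -0.39   0.02 ]
scene jar 0.83 [365. 242.  33.  36.] [381.1 258.3] [0.692 0.318 0.02 ]
scene parts_bin 0.66 [365. 160.  69.  53.] [400.2 185.3] [0.442 0.372 0.02 ]
side clamp 0.87 [218. 157.  82.  46.] [256.2 181.5] [ 0.646 -0.06   0.05 ]
side lever 0.47 [256. 176.  28.  26.] [270.7 189.7] [ 0.588 -0.058  0.05 ]
side block 0.51 [217. 157.  81.  48.] [255.9 181.8] [ 0.646 -0.059  0.05 ]
side spool 0.89 [299. 131.  12.  22.] [304.1 140.9] [ 0.631 -0.352  0.02 ]
side screwdriver 0.68 [333. 141.  31.  31.] [342.6 150.2] [ 0.493 -0.39   0.02 ]
side jar 0.67 [152. 243.  24.  27.] [163.6 256.2] [0.713 0.305 0.02 ]
side parts_bin 0.71 [186. 288.  76.  78.] [224.1 324.1] [0.453 0.363 0.02 ]
0.95
```

```bash
python3 - <<'E'
from h import *
s=read_state();p=imaging.camera_params("wrist")
c=-p["R"].T@p["t"]; print(c, s["position"]); print("tool coords cam", s["tcp_rot"].T@(c-s["position"])); print("view dir tool", s["tcp_rot"].T@p["R"][2], "up/right", s["tcp_rot"].T@p["R"][0])
E
```

```text
[ 0.30517598 -0.55010195  0.38499212] [ 0.24329515 -0.57567492  0.2305803 ]
tool coords cam [ 0.00053334 -0.15441255  0.06695302]
view dir tool [ 6.28501443e-04  9.68907806e-01 -2.47421237e-01] up/right [ 9.99999799e-01 -5.87005783e-04  2.41478185e-04]
```

View pics/scene1.png

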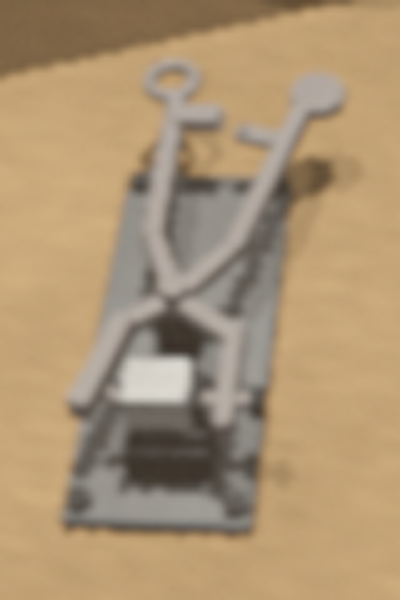

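View pics/side1.png

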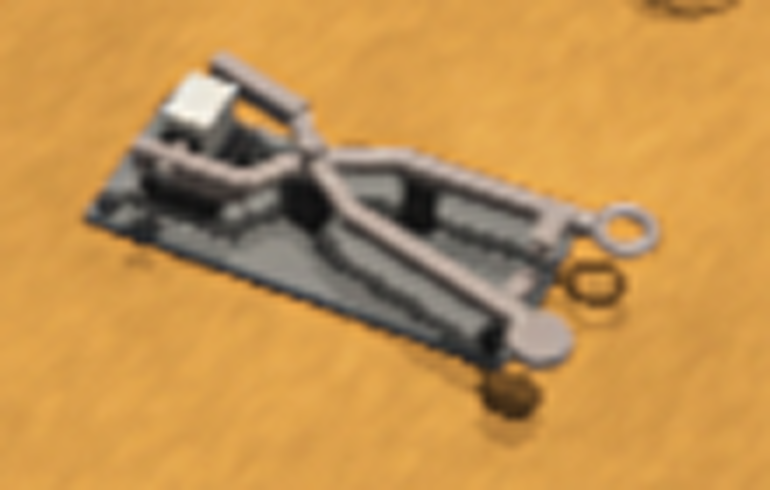

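```bash
python3 - <<'E'
from h import *
p=imaging.camera_params("scene")
for n,u in dict(piv=(170,303),ring=(172,82),thumb=(320,95)).items():
    print("sc",n,ray(p,(u[0]/5+180,u[1]/5+160),0.054))
p=imaging.camera_params("side")
for n,u in dict(piv=(315,158),ring=(625,230),thumb=(540,337)).items():
    print("si",n,ray(p,(u[0]/7+205,u[1]/7+150),0.054))
E
```

```text
sc piv [ 0.69394598 -0.07934836  0.054     ]
sc ring [ 0.54928019 -0.12359187  0.054     ]
sc thumb [ 0.54199685 -0.04341083  0.054     ]
si piv [ 0.68232498 -0.07812867  0.054     ]
si ring [ 0.54078031 -0.12346624  0.054     ]
si thumb [ 0.53884065 -0.04655437  0.054     ]
```

Emit:
apply_moves:
  steps:
    - {"x":25,"y":43,"z":5,"spin":-0.1}
    - {"x":25,"y":43,"z":5,"spin":-0.1}
    - {"x":25,"y":43,"z":5,"spin":-0.1}
    - {"x":25,"y":43,"z":0,"spin":-0.1}
    - {"x":25,"y":43,"z":0,"spin":0}
    - {"x":25,"y":43,"z":0,"spin":0}
    - {"x":25,"y":43,"z":0,"spin":0}
    - {"x":25,"y":43,"z":0,"spin":0}
    - {"x":25,"y":43,"z":0,"spin":0}
    - {"x":20,"y":43,"z":0,"spin":0}

```text
time_s: 1.95
position: [0.4887, -0.1455, 0.2476]
tcp_rot: [[-0.032, 0.005, 0.999], [-0.999, -0.01, -0.032], [0.01, -1.0, 0.006]]
force: [0.5, -0.2, -0.3]
opening: 0.999
```

Emit:
apply_moves:
  steps:
    - {"x":0,"y":35,"z":0,"spin":0.08}
    - {"x":0,"y":25,"z":0,"spin":0.08}
    - {"x":0,"y":0,"z":0,"spin":0.05}
    - {"x":0,"y":0,"z":0,"spin":0}

```text
time_s: 2.35
position: [0.4909, -0.0763, 0.2484]
tcp_rot: [[0.196, 0.01, 0.981], [-0.981, -0.007, 0.196], [0.009, -1.0, 0.009]]
force: [0.0, -0.3, -0.2]
opening: 1.003
```

```bash
python3 - <<'E'
from h import *
import pickle
s=read_state();p=imaging.camera_params("wrist"); pickle.dump(p,open("w1.pkl","wb"))
im=imaging.capture("wrist"); cv2.imwrite("w1.png",im[:,:,::-1]); cv2.imwrite("pics/w1.png",cv2.resize(im[:,:,::-1],None,fx=1.5,fy=1.5))
print(s["time_s"],s["position"],s["tcp_rot"][:,0],s["force"])
for n in ["clamp","lever","block"]:
    for d in spotter.cut_out(n,"wrist")[:1]:
        print(n,d["score"],d["rect"]); cv2.imwrite(f"m_{n}.png",d["mask"].astype(np.uint8)*255)
E
```

```text
2.35 [ 0.49089342 -0.07626863  0.24837252] [ 0.19556748 -0.98064645  0.00926873] [ 0.01158444 -0.30645246 -0.1884292 ]
clamp 0.69 [233.5, 0.0, 91.7, 149.7]
lever 0.59 [235.1, 32.4, 50.4, 115.6]
```

View pics/w1.png

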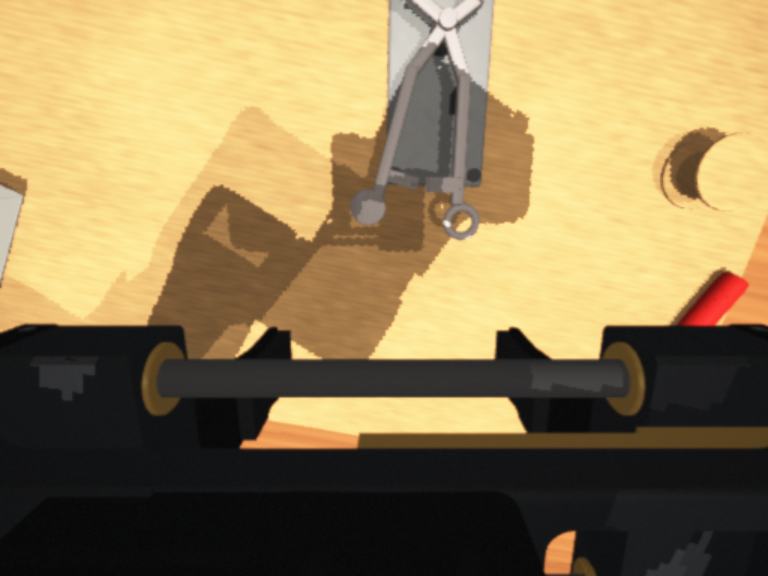

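```bash
python3 - <<'E'
from h import *
import pickle
p=pickle.load(open("w1.pkl","rb"))
im=cv2.imread("w1.png")
cv2.imwrite("pics/w1z.png",cv2.resize(im[0:170,210:350],None,fx=3.5,fy=3.5,interpolation=cv2.INTER_CUBIC))
P={}
for n,u,z in [("piv",(447,18),.056),("ring",(460,221),.056),("thumb",(369,206),.056)]:
    P[n]=ray(p,(u[0]/1.5,u[1]/1.5),z)[:2]; print(n,P[n])
d=P["ring"]-P["piv"]; print(np.hypot(*d), np.degrees(np.arctan2(d[1],d[0]))-180-np.degrees(np.arctan2(16,152)))
d=P["thumb"]-P["piv"]; print(np.hypot(*d), np.degrees(np.arctan2(d[1],d[0])))
E
```

```text
piv [ 0.6891599  -0.08119611]
ring [ 0.54362608 -0.12642059]
thumb [ 0.54080293 -0.04872212]
0.15239864837550426 -348.74643013682635
0.15186952042805124 167.65320870803546
```

View pics/w1z.png

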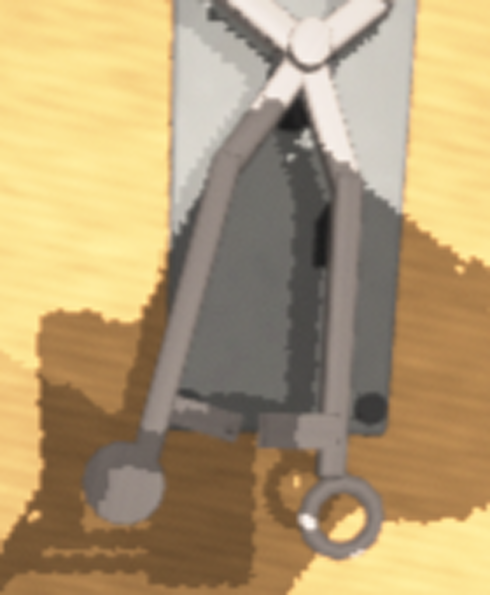

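```bash
cat >> h.py <<'E'
O=np.array([0.689,-0.081]); YAW=np.radians(11.25)
def cw(x,y,z=50): # clamp mm -> world m
    c,s=np.cos(YAW),np.sin(YAW); return np.array([O[0]+(c*x-s*y)/1e3,O[1]+(s*x+c*y)/1e3,z/1e3])
def wc(P):
    c,s=np.cos(YAW),np.sin(YAW); d=(np.asarray(P)[:2]-O)*1e3; return np.array([c*d[0]+s*d[1],-s*d[0]+c*d[1]])
def lev(x,y,q,z=50,q0=0.2650): # closed coords -> at angle q
    a=-(q0-q); c,s=np.cos(a),np.sin(a); return cw(c*x-s*y,s*x+c*y,z)
E
python3 - <<'E'
from h import *
import pickle
p=pickle.load(open("w1.pkl","rb"))
im=cv2.imread("w1.png"); k=4
im=cv2.resize(im[0:170,210:350],None,fx=k,fy=k,interpolation=cv2.INTER_CUBIC)
def dot(X,col):
    u=(proj(p,X)-[210,0]+0.5)*k; cv2.circle(im,tuple(int(v) for v in u),3,col,-1)
for x in (-40,-90,-120): 
    for y in (11,21): dot(lev(x,y,0,56),(0,0,255))
    for y in (-11,-21): dot(cw(x,y,56),(255,0,0))
dot(cw(0,0,60),(0,255,0)); dot(cw(-152,-16,56),(0,255,0)); dot(lev(-149,16,0,56),(0,255,0))
cv2.imwrite("pics/w1o.png",im[:600])
E
```

```text
(no output)
```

View pics/w1o.png

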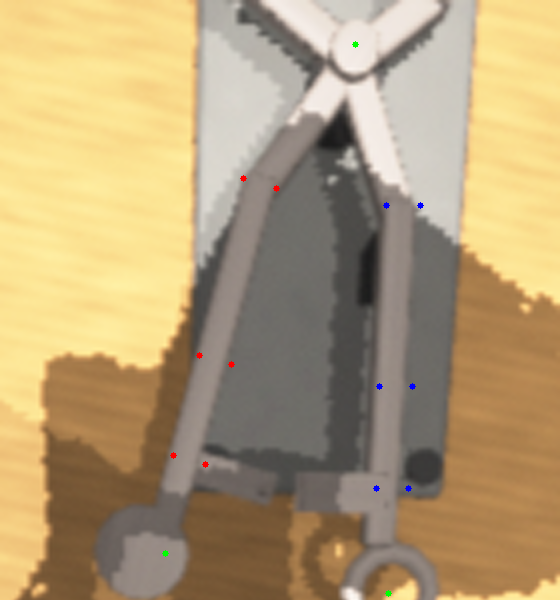

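Emit:
apply_moves:
  grip: 0
  steps:
    - {"x":40,"y":25,"z":-20,"spin":0}
    - {"x":42,"y":25,"z":-40,"spin":0}
    - {"x":0,"y":0,"z":-40,"spin":0}
    - {"x":0,"y":0,"z":-20,"spin":0}
    - {"x":0,"y":0,"z":0,"spin":0}

```text
time_s: 3.05
position: [0.5712, -0.0365, 0.1332]
tcp_rot: [[0.179, 0.019, 0.984], [-0.984, -0.011, 0.18], [0.014, -1.0, 0.017]]
force: [-1.3, -0.3, 1.0]
opening: 0.634
```

```bash
python3 - <<'E'
from h import *
s=read_state(); print(s["position"],wc(s["position"]),s["tcp_rot"][:,0],s["force"],s["opening"],s["time_s"])
save("scene","s2",(170,100,120,180),3.3)
E
```

```text
[ 0.57120512 -0.0365445   0.1332052 ] [-106.85864696   66.58194406] [ 0.17937161 -0.98367512  0.01445981] [-1.25791909 -0.26825365  1.01862598] 0.6343050624467605 3.05
```

View pics/s2.png

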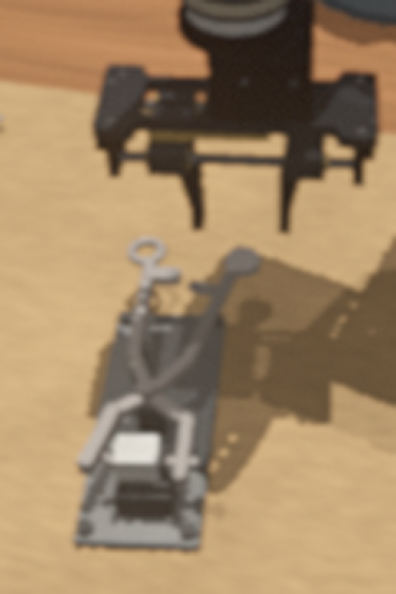

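Emit:
apply_moves:
  steps:
    - {"x":1,"y":10,"z":0,"spin":0}
    - {"x":0,"y":0,"z":0,"spin":0}
    - {"x":0,"y":0,"z":0,"spin":0}
    - {"x":0,"y":0,"z":0,"spin":0}
    - {"x":0,"y":0,"z":-20,"spin":0}
    - {"x":0,"y":0,"z":-25,"spin":0}
    - {"x":0,"y":0,"z":-20,"spin":0}
    - {"x":0,"y":0,"z":-10,"spin":0}
    - {"x":0,"y":0,"z":-5,"spin":0}
    - {"x":0,"y":0,"z":0,"spin":0}

```text
time_s: 4.1
position: [0.5792, -0.0294, 0.0628]
tcp_rot: [[0.175, 0.042, 0.984], [-0.984, -0.017, 0.176], [0.024, -0.999, 0.038]]
force: [-0.2, -0.1, -0.3]
opening: 0.005
```

```bash
python3 - <<'E'
from h import *
s=read_state(); print(s["position"],wc(s["position"]),s["tcp_rot"][:,0],s["force"],s["opening"],s["time_s"])
save("wrist","w3",None,1.3)
E
```

```text
[ 0.57923925 -0.02937572  0.06280381] [-97.58033098  72.04559289] [ 0.17533983 -0.98421128  0.02416823] [-0.20853116 -0.08941727 -0.2697826 ] 0.00461114269723389 4.1
```

View pics/w3.png

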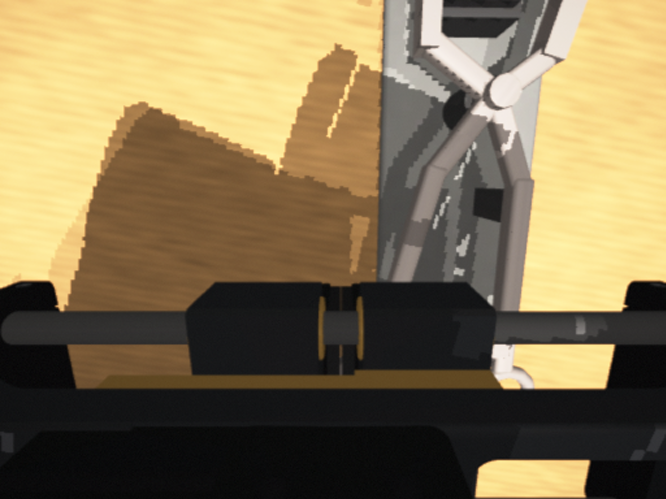

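Emit:
apply_moves:
  steps:
    - {"x":-5,"y":-1,"z":-8,"spin":0}
    - {"x":0,"y":0,"z":-8,"spin":0}
    - {"x":0,"y":0,"z":0,"spin":0}
    - {"x":0,"y":0,"z":0,"spin":0}

```text
time_s: 4.55
position: [0.5755, -0.0309, 0.0481]
tcp_rot: [[0.175, 0.047, 0.983], [-0.984, -0.018, 0.176], [0.026, -0.999, 0.043]]
force: [0.5, -0.3, -0.5]
opening: 0.005
```

Emit:
apply_moves:
  steps:
    - {"x":0.4,"y":-2,"z":0,"spin":0}
    - {"x":0.4,"y":-2,"z":0,"spin":0}

```text
time_s: 4.75
position: [0.5765, -0.0349, 0.0484]
tcp_rot: [[0.176, 0.047, 0.983], [-0.984, -0.018, 0.177], [0.026, -0.999, 0.043]]
force: [-0.6, -0.1, -0.7]
opening: 0.002
```

Emit:
apply_moves:
  steps:
    - {"x":0.2,"y":-1.5,"z":0,"spin":0}
    - {"x":0.2,"y":-1.5,"z":0,"spin":0}

```text
time_s: 4.95
position: [0.5774, -0.0384, 0.0487]
tcp_rot: [[0.176, 0.048, 0.983], [-0.984, -0.019, 0.177], [0.027, -0.999, 0.044]]
force: [-0.9, -0.1, 0.4]
opening: 0.007
```

Emit:
apply_moves:
  steps:
    - {"x":0.2,"y":-1.5,"z":0,"spin":0}
    - {"x":0.2,"y":-1.5,"z":0,"spin":0}

```text
time_s: 5.15
position: [0.5771, -0.0412, 0.0486]
tcp_rot: [[0.175, 0.046, 0.983], [-0.984, -0.018, 0.176], [0.026, -0.999, 0.042]]
force: [-0.9, 1.1, -0.2]
opening: 0.009
```

Emit:
apply_moves:
  steps:
    - {"x":0.2,"y":-1.5,"z":0,"spin":0}
    - {"x":0.2,"y":-1.5,"z":0,"spin":0}

```text
time_s: 5.35
position: [0.5769, -0.044, 0.0485]
tcp_rot: [[0.175, 0.045, 0.984], [-0.984, -0.017, 0.176], [0.025, -0.999, 0.041]]
force: [-1.3, 0.7, 0.6]
opening: 0.009
```

Emit:
apply_moves:
  steps:
    - {"x":0.3,"y":-1.5,"z":0,"spin":0}
    - {"x":0.3,"y":-1.5,"z":0,"spin":0}

```text
time_s: 5.55
position: [0.5766, -0.0466, 0.0483]
tcp_rot: [[0.175, 0.043, 0.984], [-0.984, -0.016, 0.175], [0.023, -0.999, 0.039]]
force: [-1.6, 3.1, 1.3]
opening: 0.007
```

Emit:
apply_moves:
  steps:
    - {"x":0.3,"y":-1.2,"z":0,"spin":0}
    - {"x":0.3,"y":-1.2,"z":0,"spin":0}

```text
time_s: 5.75
position: [0.5763, -0.048, 0.0482]
tcp_rot: [[0.174, 0.041, 0.984], [-0.985, -0.014, 0.175], [0.021, -0.999, 0.038]]
force: [-0.7, 4.7, 2.2]
opening: 0.006
```

Emit:
apply_moves:
  steps:
    - {"x":0.2,"y":-1,"z":0,"spin":0}
    - {"x":0.2,"y":-1,"z":0,"spin":0}

```text
time_s: 5.95
position: [0.5761, -0.0493, 0.0482]
tcp_rot: [[0.174, 0.04, 0.984], [-0.985, -0.013, 0.174], [0.019, -0.999, 0.037]]
force: [-1.6, 4.2, 1.7]
opening: 0.004
```

Emit:
apply_moves:
  steps:
    - {"x":0.2,"y":-1,"z":0,"spin":0}
    - {"x":0.2,"y":-1,"z":0,"spin":0}

```text
time_s: 6.15
position: [0.5759, -0.0508, 0.0481]
tcp_rot: [[0.174, 0.038, 0.984], [-0.985, -0.012, 0.174], [0.018, -0.999, 0.036]]
force: [-0.6, 4.4, 0.8]
opening: 0.005
```

Emit:
apply_moves:
  steps:
    - {"x":0.3,"y":-1,"z":0,"spin":0}
    - {"x":0.3,"y":-1,"z":0,"spin":0}

```text
time_s: 6.35
position: [0.5757, -0.052, 0.0478]
tcp_rot: [[0.173, 0.036, 0.984], [-0.985, -0.01, 0.174], [0.016, -0.999, 0.034]]
force: [-1.3, 6.0, 2.2]
opening: 0.004
```

Emit:
apply_moves:
  steps:
    - {"x":0.3,"y":-1,"z":0,"spin":0}
    - {"x":0.3,"y":-1,"z":0,"spin":0}

```text
time_s: 6.55
position: [0.5755, -0.053, 0.0475]
tcp_rot: [[0.172, 0.035, 0.984], [-0.985, -0.008, 0.173], [0.014, -0.999, 0.033]]
force: [-1.0, 5.4, 1.9]
opening: 0.007
```

Emit:
apply_moves:
  steps:
    - {"x":0.3,"y":-1,"z":0,"spin":0}
    - {"x":0.3,"y":-1,"z":0,"spin":0}

```text
time_s: 6.75
position: [0.5754, -0.0541, 0.0473]
tcp_rot: [[0.172, 0.033, 0.985], [-0.985, -0.006, 0.172], [0.012, -0.999, 0.031]]
force: [-1.1, 5.4, 1.7]
opening: 0.004
```

Emit:
apply_moves:
  steps:
    - {"x":0.3,"y":-1,"z":0,"spin":0}
    - {"x":0.3,"y":-1,"z":0,"spin":0}

```text
time_s: 6.95
position: [0.5753, -0.0552, 0.0472]
tcp_rot: [[0.171, 0.031, 0.985], [-0.985, -0.005, 0.171], [0.01, -0.999, 0.03]]
force: [-1.3, 4.3, 3.2]
opening: 0.007
```

Emit:
apply_moves:
  steps:
    - {"x":0.3,"y":-1,"z":0.5,"spin":0}
    - {"x":0.3,"y":-1,"z":0.4,"spin":0}

```text
time_s: 7.15
position: [0.5751, -0.0566, 0.048]
tcp_rot: [[0.171, 0.03, 0.985], [-0.985, -0.004, 0.171], [0.009, -1.0, 0.029]]
force: [-1.8, 6.3, 1.7]
opening: 0.003
```

Emit:
apply_moves:
  steps:
    - {"x":0.3,"y":-1,"z":0.3,"spin":0}
    - {"x":0.3,"y":-1,"z":0.3,"spin":0}

```text
time_s: 7.35
position: [0.575, -0.0577, 0.0481]
tcp_rot: [[0.17, 0.028, 0.985], [-0.985, -0.002, 0.17], [0.006, -1.0, 0.027]]
force: [-0.4, 6.1, 0.4]
opening: 0.006
```

Emit:
apply_moves:
  steps:
    - {"x":0.3,"y":-1,"z":0.3,"spin":0}
    - {"x":0.3,"y":-1,"z":0.3,"spin":0}

```text
time_s: 7.55
position: [0.5749, -0.0586, 0.0482]
tcp_rot: [[0.169, 0.026, 0.985], [-0.986, 0.0, 0.169], [0.004, -1.0, 0.026]]
force: [-1.1, 6.4, 0.2]
opening: 0.005
```

Emit:
apply_moves:
  steps:
    - {"x":0.3,"y":-1,"z":0.3,"spin":0}
    - {"x":0.3,"y":-1,"z":0.3,"spin":0}

```text
time_s: 7.75
position: [0.5748, -0.0594, 0.0481]
tcp_rot: [[0.168, 0.025, 0.985], [-0.986, 0.003, 0.168], [0.001, -1.0, 0.025]]
force: [-0.5, 6.3, 1.0]
opening: 0.003
```

Emit:
apply_moves:
  steps:
    - {"x":0.3,"y":-1.2,"z":0.2,"spin":0}
    - {"x":0.3,"y":-1.2,"z":0.2,"spin":0}

```text
time_s: 7.95
position: [0.5748, -0.0608, 0.048]
tcp_rot: [[0.168, 0.023, 0.986], [-0.986, 0.005, 0.167], [-0.001, -1.0, 0.023]]
force: [-0.9, 5.2, 1.1]
opening: 0.007
```

Emit:
apply_moves:
  steps:
    - {"x":0.3,"y":-1.2,"z":0.2,"spin":0}
    - {"x":0.3,"y":-1.2,"z":0.2,"spin":0}

```text
time_s: 8.15
position: [0.5747, -0.0617, 0.048]
tcp_rot: [[0.166, 0.021, 0.986], [-0.986, 0.008, 0.166], [-0.004, -1.0, 0.022]]
force: [-0.1, 8.3, 1.6]
opening: 0.005
```

Emit:
apply_moves:
  steps:
    - {"x":0.3,"y":-1.2,"z":0.2,"spin":0}
    - {"x":0.3,"y":-1.2,"z":0.2,"spin":0}

```text
time_s: 8.35
position: [0.5747, -0.0618, 0.048]
tcp_rot: [[0.164, 0.02, 0.986], [-0.986, 0.012, 0.164], [-0.009, -1.0, 0.021]]
force: [-0.5, 8.2, 0.7]
opening: 0.007
```

Emit:
apply_moves:
  steps:
    - {"x":0.3,"y":-1.2,"z":0.2,"spin":0}
    - {"x":0.3,"y":-1.2,"z":0.2,"spin":0}

```text
time_s: 8.55
position: [0.5747, -0.0618, 0.048]
tcp_rot: [[0.162, 0.018, 0.987], [-0.987, 0.016, 0.162], [-0.013, -1.0, 0.021]]
force: [-1.1, 8.5, 2.1]
opening: 0.006
```

```bash
python3 - <<'E'
from h import *
s=read_state(); print(s["position"],wc(s["position"]),s["tcp_rot"][:,0],s["force"],s["opening"],s["time_s"])
save("wrist","w4",(210,0,260,230),3)
save("scene","s4",(180,170,80,110),5)
E
```

```text
[ 0.57469165 -0.06177543  0.04796619] [-108.36141554   41.15563171] [ 0.16219126 -0.98667425 -0.01295852] [-1.12028298  8.54497951  2.06563045] 0.006054288322986269 8.55
```

View pics/w4.png

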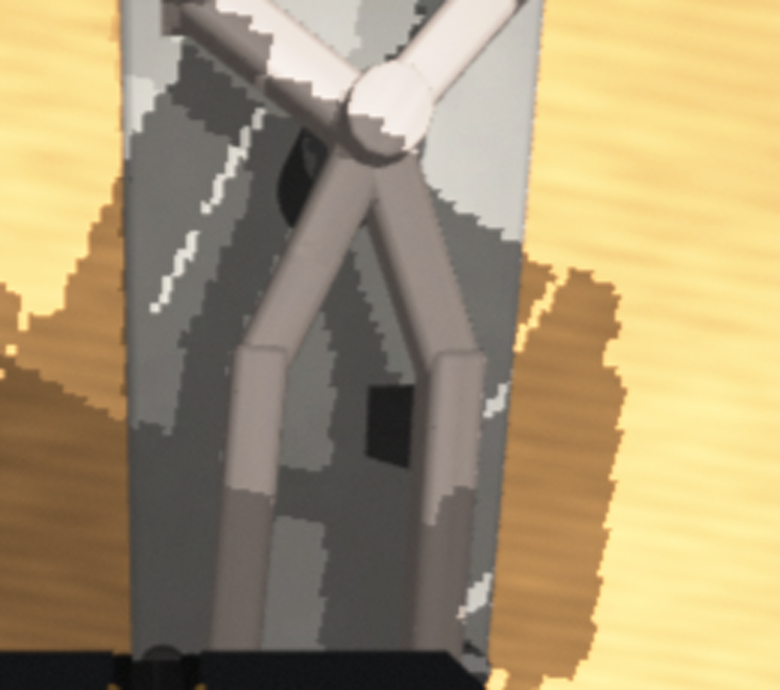

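View pics/s4.png

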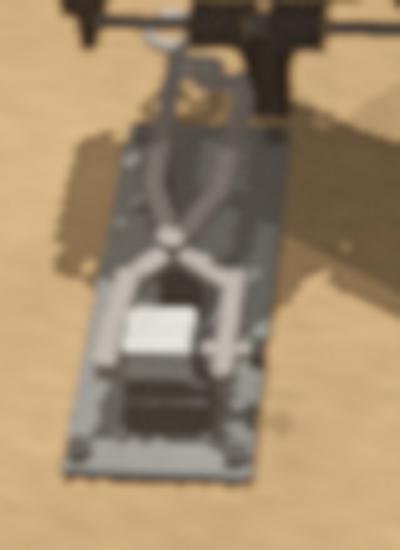

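```bash
python3 - <<'E'
from h import *
p=imaging.camera_params("wrist")
f=lambda u,z=.056: wc(ray(p,(u[0]/3+210,u[1]/3),z))
for n,u in dict(piv=(390,105),LoutA=(235,360),LinA=(285,360),LoutB=(213,640),LinB=(262,640),FinA=(435,360),FoutA=(482,360),FinB=(415,640),FoutB=(465,640)).items(): print(n,np.round(f(u,.06 if n=="piv" else .056),1))
print(p["R"][2])
E
```

```text
piv [-0.9 -0.7]
LoutA [-39.1  24. ]
LinA [-39.4  15.3]
LoutB [-90.2  28.7]
LinB [-90.5  19.4]
FinA [-40.3 -10.9]
FoutA [-40.6 -19.1]
FinB [-91.4  -9.4]
FoutB [-91.6 -18.8]
[-0.22638813 -0.02458314 -0.9737269 ]
```

Emit:
apply_moves:
  steps:
    - {"x":0.3,"y":-1.4,"z":0.2,"spin":0}

```text
time_s: 8.75
position: [0.5747, -0.0619, 0.048]
tcp_rot: [[0.161, 0.017, 0.987], [-0.987, 0.018, 0.161], [-0.015, -1.0, 0.02]]
force: [0.6, 8.6, 0.4]
opening: 0.006
```

Emit:
apply_moves:
  steps:
    - {"x":0.3,"y":-1.5,"z":0.2,"spin":0}

```text
time_s: 8.85
position: [0.5747, -0.062, 0.048]
tcp_rot: [[0.16, 0.017, 0.987], [-0.987, 0.021, 0.16], [-0.018, -1.0, 0.02]]
force: [-0.4, 9.2, 1.2]
opening: 0.005
```

Emit:
apply_moves:
  steps:
    - {"x":0.3,"y":-1.6,"z":0.2,"spin":0}

```text
time_s: 8.95
position: [0.5747, -0.0621, 0.048]
tcp_rot: [[0.159, 0.016, 0.987], [-0.987, 0.023, 0.159], [-0.02, -1.0, 0.019]]
force: [0.1, 8.0, 0.7]
opening: 0.009
```

Emit:
apply_moves:
  steps:
    - {"x":0.3,"y":-1.9,"z":0.1,"spin":0}

```text
time_s: 9.05
position: [0.5747, -0.0623, 0.0479]
tcp_rot: [[0.158, 0.015, 0.987], [-0.987, 0.026, 0.157], [-0.023, -1.0, 0.019]]
force: [0.1, 9.5, 1.7]
opening: 0.007
```

Emit:
apply_moves:
  steps:
    - {"x":0.4,"y":-2.1,"z":0.1,"spin":0}

```text
time_s: 9.15
position: [0.5747, -0.0625, 0.0479]
tcp_rot: [[0.156, 0.014, 0.988], [-0.987, 0.029, 0.156], [-0.027, -0.999, 0.018]]
force: [0.0, 11.0, 2.0]
opening: 0.004
```

Emit:
apply_moves:
  steps:
    - {"x":0.4,"y":-2.2,"z":0.1,"spin":0}

```text
time_s: 9.25
position: [0.5746, -0.0627, 0.0478]
tcp_rot: [[0.155, 0.013, 0.988], [-0.987, 0.033, 0.154], [-0.03, -0.999, 0.018]]
force: [-0.4, 11.3, 2.4]
opening: 0.004
```

Emit:
apply_moves:
  steps:
    - {"x":0.4,"y":-2.2,"z":0.2,"spin":0}

```text
time_s: 9.35
position: [0.5746, -0.0627, 0.0478]
tcp_rot: [[0.153, 0.012, 0.988], [-0.988, 0.036, 0.153], [-0.034, -0.999, 0.017]]
force: [-0.9, 11.1, 1.9]
opening: 0.003
```

Emit:
apply_moves:
  steps:
    - {"x":0.4,"y":-2.2,"z":0.2,"spin":0}

```text
time_s: 9.45
position: [0.5746, -0.0627, 0.0478]
tcp_rot: [[0.152, 0.011, 0.988], [-0.988, 0.04, 0.151], [-0.038, -0.999, 0.017]]
force: [0.5, 10.3, 1.7]
opening: 0.006
```

Emit:
apply_moves:
  steps:
    - {"x":0.4,"y":-2.2,"z":0.2,"spin":0}

```text
time_s: 9.55
position: [0.5747, -0.0627, 0.0479]
tcp_rot: [[0.15, 0.01, 0.989], [-0.988, 0.044, 0.15], [-0.042, -0.999, 0.016]]
force: [0.4, 11.2, 1.0]
opening: 0.007
```

```bash
python3 - <<'E'
from h import *
s=read_state(); print(s["position"],wc(s["position"]),s["tcp_rot"][:,0],s["force"],s["opening"],s["time_s"])
save("wrist","w5",(210,0,260,230),3)
E
```

```text
[ 0.57468563 -0.06270342  0.04791826] [-108.54836316   40.24664615] [ 0.15041869 -0.98774214 -0.0417094 ] [ 0.36751848 11.19976672  0.95938607] 0.007448247950221699 9.55
```

View pics/w5.png

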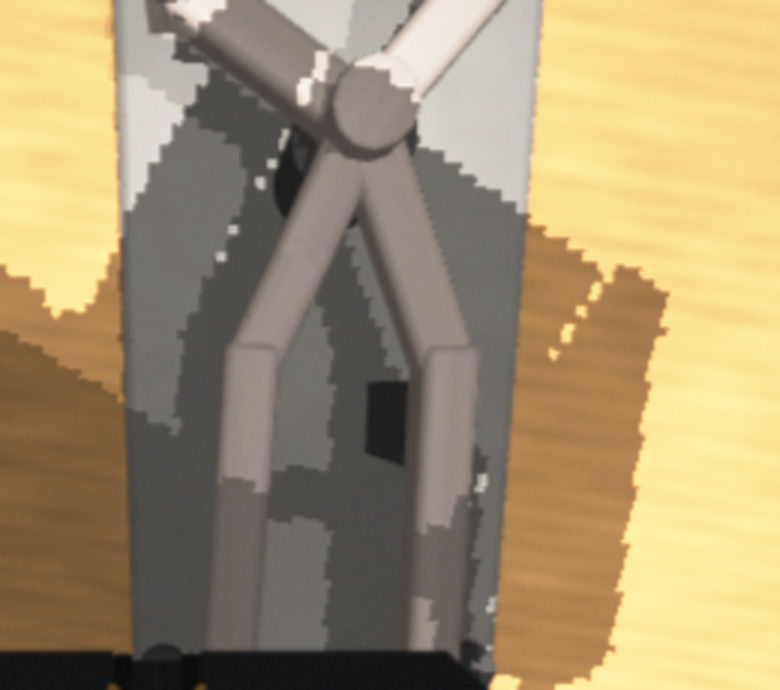

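Emit:
apply_moves:
  steps:
    - {"x":-0.5,"y":3,"z":0,"spin":0}
    - {"x":-1,"y":5,"z":0,"spin":0}
    - {"x":-2,"y":10,"z":0,"spin":0}
    - {"x":-2,"y":12,"z":0,"spin":0}
    - {"x":-5,"y":5,"z":20,"spin":0}
    - {"x":-10,"y":0,"z":25,"spin":0.04}
    - {"x":-10,"y":0,"z":25,"spin":0}
    - {"x":-10,"y":0,"z":10,"spin":0}
    - {"x":-10,"y":0,"z":0,"spin":0}
    - {"x":0,"y":0,"z":0,"spin":0}

```text
time_s: 10.6
position: [0.5248, -0.0269, 0.1293]
tcp_rot: [[0.196, 0.016, 0.981], [-0.98, 0.036, 0.195], [-0.032, -0.999, 0.023]]
force: [-0.6, 0.9, 0.1]
opening: 0.005
```

```bash
python3 - <<'E'
from h import *
s=read_state(); print(s["position"],wc(s["position"]),s["tcp_rot"],s["force"],s["opening"],s["time_s"])
save("wrist","w6",(170,0,260,230),3)
save("scene","s6",(180,170,80,110),5)
E
```

```text
[ 0.52479048 -0.02691938  0.12934622] [-150.50367824   85.07716454] [[ 0.19572085  0.01612709  0.98052703]
 [-0.98012655  0.03618113  0.19504583]
 [-0.03233105 -0.99921511  0.02288799]] [-0.58024794  0.94712106  0.08825107] 0.005350948680377781 10.6
```

View pics/w6.png

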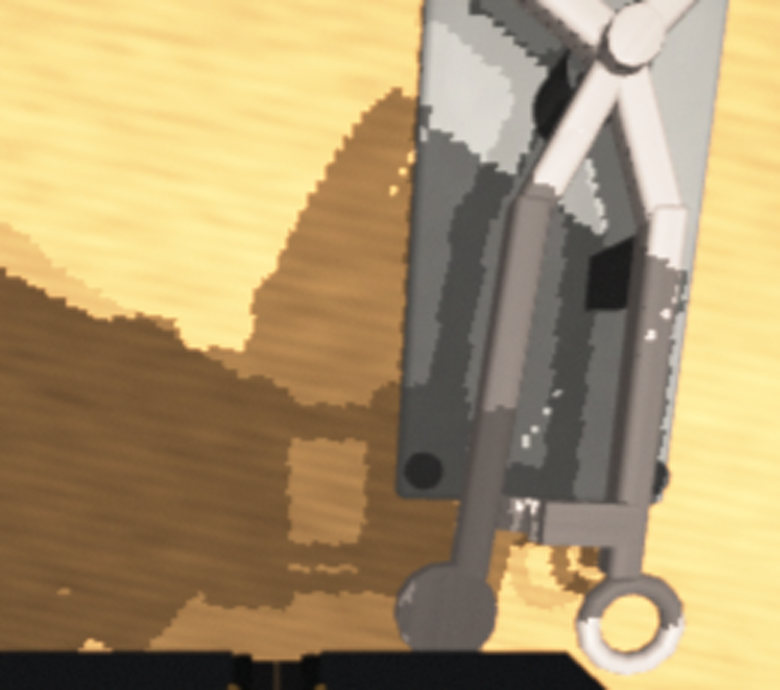

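View pics/s6.png

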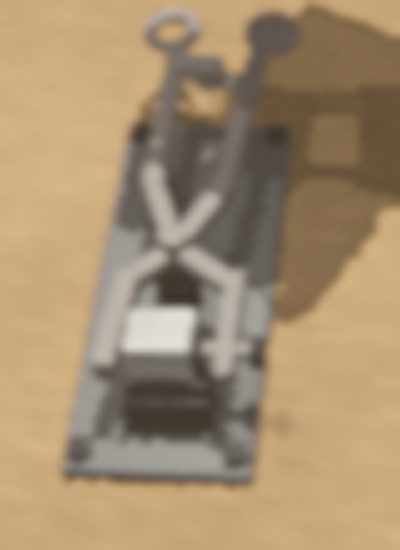

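```bash
python3 - <<'E'
from h import *
p=imaging.camera_params("wrist")
g=lambda u,z=.056: ray(p,(u[0]/3+170,u[1]/3),z)
for n,u in dict(piv=(635,38),ring=(630,623),thumb=(447,607),LA=(531,215),LB=(483,480),FA=(668,225),FB=(637,480)).items(): print(n,np.round(g(u),4),np.round(wc(g(u)),1))
E
```

```text
piv [ 0.6908 -0.0838  0.056 ] [ 1.2 -3.1]
ring [ 0.5461 -0.1263  0.056 ] [-149.   -16.5]
thumb [ 0.54   -0.0737  0.056 ] [-144.7   36.2]
LA [ 0.6465 -0.0695  0.056 ] [-39.4  19.5]
LB [ 0.5776 -0.0747  0.056 ] [-108.1   28. ]
FA [ 0.6509 -0.1047  0.056 ] [-42.  -15.8]
FB [ 0.586  -0.1162  0.056 ] [-107.9  -14.4]
```

Emit:
apply_moves:
  steps:
    - {"x":35,"y":-13,"z":0,"spin":0}
    - {"x":40,"y":-13,"z":0,"spin":0}
    - {"x":40,"y":-13,"z":0,"spin":0}
    - {"x":30,"y":-13,"z":0,"spin":0}
    - {"x":0,"y":0,"z":0,"spin":0}
    - {"x":0,"y":0,"z":0,"spin":0}

```text
time_s: 11.3
position: [0.6735, -0.0806, 0.1207]
tcp_rot: [[0.194, 0.006, 0.981], [-0.98, 0.039, 0.194], [-0.037, -0.999, 0.014]]
force: [-0.2, -1.1, 0.2]
opening: 0.005
```

```bash
python3 - <<'E'
from h import *
s=read_state(); print(s["position"],wc(s["position"]),s["force"],s["opening"],s["time_s"])
save("wrist","w7",(150,0,240,180),3.3)
E
```

```text
[ 0.67352556 -0.08064402  0.12066614] [-15.10765086   3.36805627] [-0.21300724 -1.07973885  0.21829669] 0.0048479057109435 11.3
```

View pics/w7.png

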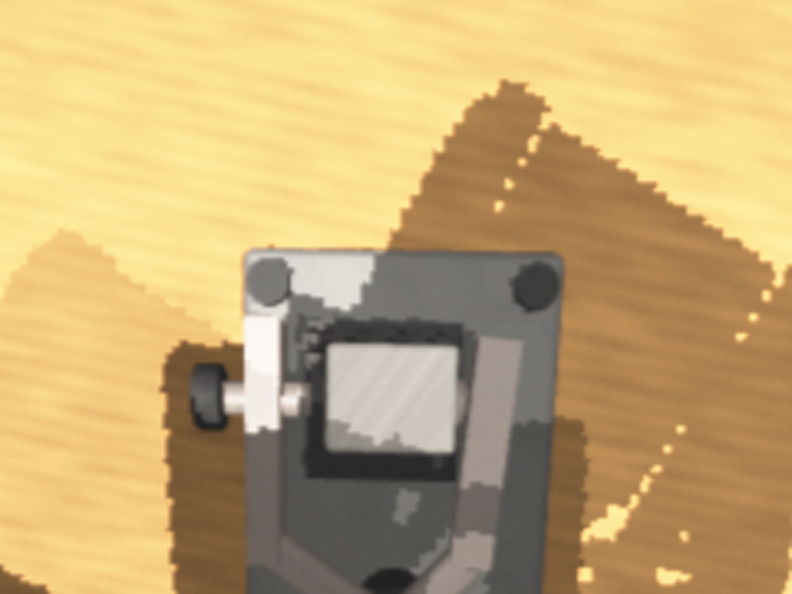

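```bash
python3 - <<'E'
from h import *
im=imaging.capture("wrist"); cv2.imwrite("w7.png",im[:,:,::-1])
c=im[85:155,205:315,::-1]; c=cv2.resize(c,None,fx=7,fy=7,interpolation=cv2.INTER_NEAREST)
c=np.clip(255*(c/255.)**0.5,0,255).astype(np.uint8); cv2.imwrite("pics/w7z.png",c)
p=imaging.camera_params("wrist")
g=lambda u,z: np.round(wc(ray(p,(u[0]/3.3+150,u[1]/3.3),z)),1)
print("block L,R",g((326,395),.065),g((459,395),.065)); print("pad end",g((308,398),.05)); print("head out",g((469,397),.05)); print("jaw inner",g((468,430),.056),"jawfix",g((281,430),.056))
s=read_state(); print(s["time_s"])
E
```

```text
block L,R [56.3 14.9] [ 56.3 -15.4]
pad end [56.1 20.6]
head out [ 56.3 -18.7]
jaw inner [ 48.5 -18.3] jawfix [48.5 26.6]
11.4
```

View pics/w7z.png

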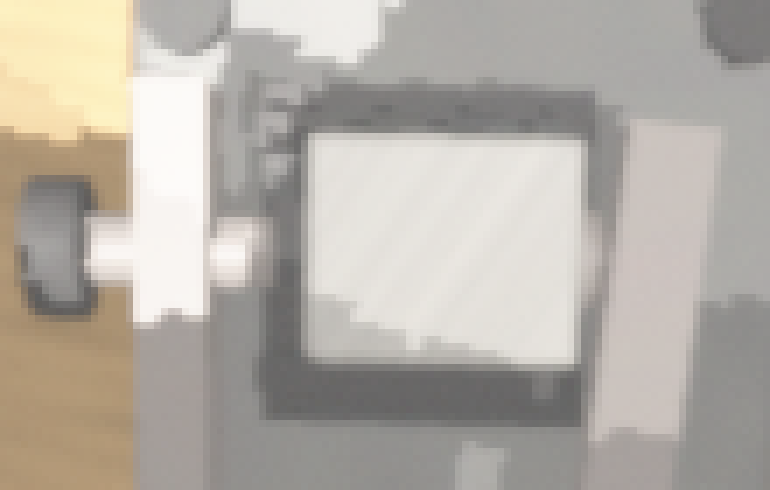

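```bash
python3 - <<'E'
from h import *
a=cv2.imread("pics/scene0.png"); A=cv2.resize(a[170:280,180:260],None,fx=5,fy=5,interpolation=cv2.INTER_CUBIC)
B=cv2.imread("pics/s6.png"); C=cv2.imread("pics/s4.png")
cv2.imwrite("pics/cmp.png",np.hstack([A[200:480,20:300],C[200:480,20:300]]) if 0 else cv2.resize(np.hstack([A[220:420,60:260],C[220:420,60:260],B[220:420,60:260]]),None,fx=1.3,fy=1.3))
for n,I in (("0",A),("4",C),("6",B)):
    g=cv2.cvtColor(I,cv2.COLOR_BGR2GRAY); 
    r=g[330].astype(int); print(n,[int(v) for v in r[100:250:5]])
E
```

```text
0 [134, 105, 100, 120, 159, 195, 209, 210, 210, 211, 212, 212, 212, 212, 213, 214, 214, 202, 160, 108, 86, 87, 99, 129, 160, 174, 169, 148, 133, 139]
4 [174, 183, 186, 182, 176, 187, 208, 220, 221, 221, 223, 224, 224, 224, 224, 225, 226, 219, 189, 137, 98, 87, 95, 127, 165, 184, 180, 157, 120, 102]
6 [173, 180, 182, 175, 166, 179, 203, 216, 217, 217, 219, 219, 220, 220, 219, 221, 222, 214, 183, 131, 94, 88, 103, 135, 167, 181, 175, 154, 138, 144]
```

View pics/cmp.png

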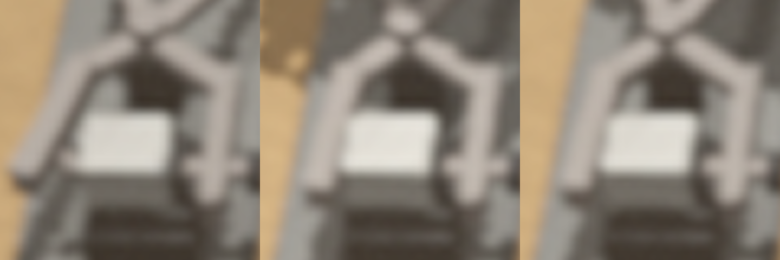

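Emit:
apply_moves:
  steps:
    - {"x":-45,"y":3,"z":0,"spin":0}
    - {"x":-45,"y":3,"z":0,"spin":0}
    - {"x":-35,"y":2,"z":-5,"spin":0}
    - {"x":-10,"y":0,"z":-10,"spin":0}
    - {"x":0,"y":0,"z":-10,"spin":0}
    - {"x":0,"y":0,"z":-5,"spin":0}
    - {"x":0,"y":0,"z":0,"spin":0}
    - {"x":0,"y":0,"z":0,"spin":0}

```text
time_s: 12.2
position: [0.5281, -0.0678, 0.09]
tcp_rot: [[0.196, 0.003, 0.981], [-0.98, 0.041, 0.196], [-0.04, -0.999, 0.011]]
force: [-0.3, -0.5, 0.8]
opening: 0.004
```

```bash
python3 - <<'E'
from h import *
s=read_state(); print(s["position"],wc(s["position"]),s["tcp_rot"],s["force"],s["opening"],s["time_s"])
save("scene","s8",(200,120,80,80),7)
save("side","d8",(225,150,80,60),9)
for c in("scene","side"): print(c,proj(imaging.camera_params(c),s["position"]+s["tcp_rot"][:,1]*0.008),proj(imaging.camera_params(c),[.538,-.073,.056]))
E
```

```text
[ 0.52812228 -0.06783847  0.08996328] [-155.21881774   44.2943189 ] [[ 0.19649679  0.00270595  0.98050073]
 [-0.97970194  0.04099277  0.19622358]
 [-0.03966247 -0.99915578  0.01070597]] [-0.3197443  -0.4521719   0.81435729] 0.004020947562406229 12.2
scene [236.06934546 166.52132469] [233.63717261 175.78808535]
side [289.39467851 189.57039544] [286.87681818 192.56379372]
```

View pics/s8.png

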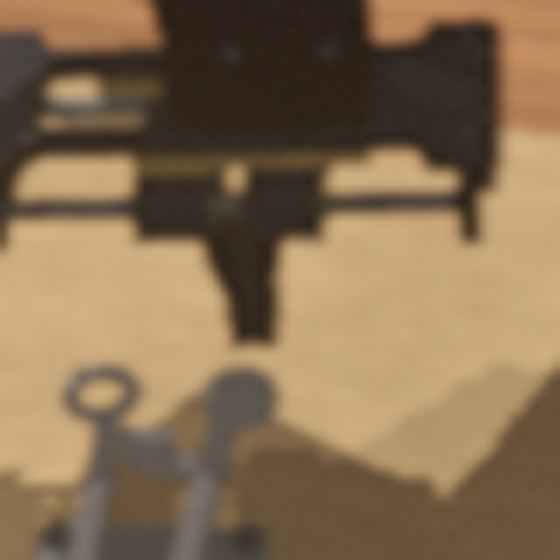

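View pics/d8.png

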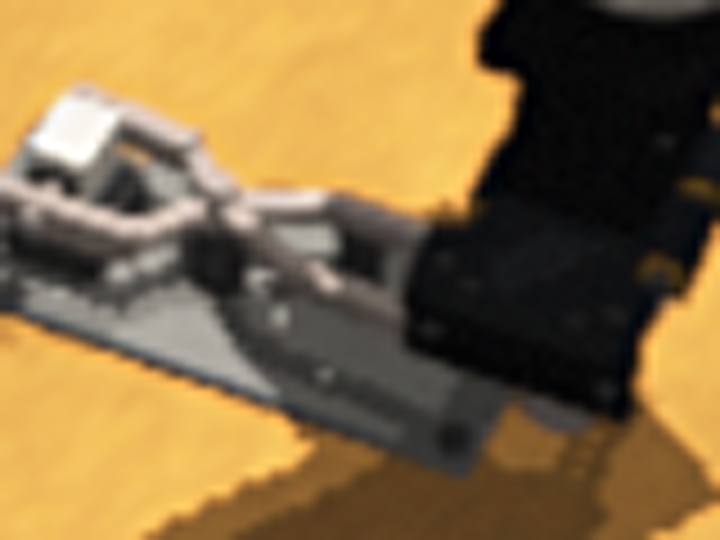

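Emit:
apply_moves:
  steps:
    - {"x":8,"y":-3,"z":-5,"spin":0}
    - {"x":4,"y":-2,"z":-8,"spin":0}
    - {"x":0,"y":0,"z":-6,"spin":0}
    - {"x":0,"y":0,"z":-2,"spin":0}
    - {"x":0,"y":0,"z":0,"spin":0}

```text
time_s: 12.8
position: [0.5436, -0.0741, 0.0673]
tcp_rot: [[0.197, 0.006, 0.98], [-0.98, 0.04, 0.196], [-0.038, -0.999, 0.014]]
force: [0.3, 0.2, 0.7]
opening: 0.01
```

Emit:
apply_moves:
  steps:
    - {"x":0,"y":0,"z":-1.5,"spin":0}
    - {"x":0,"y":0,"z":-1.5,"spin":0}

```text
time_s: 13.0
position: [0.5434, -0.074, 0.0641]
tcp_rot: [[0.197, 0.005, 0.98], [-0.98, 0.04, 0.196], [-0.038, -0.999, 0.013]]
force: [-0.1, -0.0, 1.7]
opening: 0.005
```

Emit:
apply_moves:
  steps:
    - {"x":-1,"y":0,"z":-1.5,"spin":0}
    - {"x":0,"y":0,"z":-1.5,"spin":0}

```text
time_s: 13.2
position: [0.5432, -0.074, 0.0619]
tcp_rot: [[0.197, 0.008, 0.98], [-0.98, 0.04, 0.196], [-0.037, -0.999, 0.016]]
force: [-0.9, 1.2, 4.9]
opening: 0.007
```

Emit:
apply_moves:
  steps:
    - {"x":0,"y":0,"z":-1.5,"spin":0}
    - {"x":0,"y":0,"z":-1.5,"spin":0}

```text
time_s: 13.4
position: [0.5431, -0.0735, 0.0597]
tcp_rot: [[0.196, 0.008, 0.98], [-0.98, 0.04, 0.196], [-0.038, -0.999, 0.016]]
force: [-0.8, 1.4, 5.8]
opening: 0.009
```

Emit:
apply_moves:
  steps:
    - {"x":0,"y":0,"z":-1.5,"spin":0}

```text
time_s: 13.5
position: [0.5431, -0.0733, 0.0586]
tcp_rot: [[0.196, 0.009, 0.98], [-0.98, 0.04, 0.196], [-0.038, -0.999, 0.016]]
force: [-1.0, 0.5, 6.3]
opening: 0.009
```

Emit:
apply_moves:
  steps:
    - {"x":0.2,"y":2,"z":-1,"spin":0}
    - {"x":0.2,"y":2.5,"z":-1,"spin":0}

```text
time_s: 13.7
position: [0.5434, -0.0686, 0.0578]
tcp_rot: [[0.196, 0.009, 0.981], [-0.98, 0.041, 0.195], [-0.038, -0.999, 0.017]]
force: [-0.5, 1.4, 7.7]
opening: 0.007
```

Emit:
apply_moves:
  steps:
    - {"x":0.3,"y":3,"z":-1,"spin":0}
    - {"x":0.3,"y":3,"z":-1,"spin":0}

```text
time_s: 13.9
position: [0.5441, -0.0623, 0.0574]
tcp_rot: [[0.196, 0.01, 0.981], [-0.98, 0.04, 0.195], [-0.038, -0.999, 0.018]]
force: [-1.1, -0.1, 8.3]
opening: 0.005
```

Emit:
apply_moves:
  steps:
    - {"x":0.4,"y":3,"z":-0.6,"spin":0}
    - {"x":0.4,"y":3,"z":-0.7,"spin":0}

```text
time_s: 14.1
position: [0.5451, -0.056, 0.0577]
tcp_rot: [[0.196, 0.011, 0.981], [-0.98, 0.04, 0.195], [-0.037, -0.999, 0.019]]
force: [-1.0, 0.2, 8.6]
opening: 0.004
```

Emit:
apply_moves:
  steps:
    - {"x":0.4,"y":3,"z":-0.7,"spin":0}
    - {"x":0.4,"y":3,"z":-0.7,"spin":0}

```text
time_s: 14.3
position: [0.5464, -0.05, 0.058]
tcp_rot: [[0.196, 0.013, 0.98], [-0.98, 0.039, 0.196], [-0.036, -0.999, 0.021]]
force: [-2.5, -2.5, 8.7]
opening: 0.008
```

Emit:
apply_moves:
  steps:
    - {"x":0.5,"y":3,"z":-0.7,"spin":0}
    - {"x":0.5,"y":3,"z":-0.7,"spin":0}

```text
time_s: 14.5
position: [0.5478, -0.0463, 0.0583]
tcp_rot: [[0.199, 0.015, 0.98], [-0.979, 0.034, 0.199], [-0.031, -0.999, 0.021]]
force: [-2.4, -5.1, 8.3]
opening: 0.006
```

Emit:
apply_moves:
  steps:
    - {"x":0.5,"y":3,"z":-0.7,"spin":0}
    - {"x":0.5,"y":3,"z":-0.7,"spin":0}

```text
time_s: 14.7
position: [0.5492, -0.0431, 0.0585]
tcp_rot: [[0.202, 0.017, 0.979], [-0.979, 0.029, 0.201], [-0.025, -0.999, 0.022]]
force: [-2.1, -3.1, 7.7]
opening: 0.006
```

Emit:
apply_moves:
  steps:
    - {"x":0,"y":0.5,"z":3,"spin":0}
    - {"x":0,"y":0,"z":5,"spin":0}
    - {"x":0,"y":0,"z":10,"spin":0}
    - {"x":-5,"y":0,"z":25,"spin":0}
    - {"x":-15,"y":0,"z":30,"spin":0}
    - {"x":-20,"y":0,"z":30,"spin":0}
    - {"x":-20,"y":0,"z":30,"spin":0}
    - {"x":0,"y":0,"z":20,"spin":0}
    - {"x":0,"y":0,"z":0,"spin":0}

```text
time_s: 15.6
position: [0.4851, -0.0424, 0.2174]
tcp_rot: [[0.203, 0.014, 0.979], [-0.979, 0.029, 0.202], [-0.026, -0.999, 0.019]]
force: [0.1, -0.1, -0.6]
opening: 0.005
```

```bash
python3 - <<'E'
from h import *
s=read_state(); print(s["position"],s["force"],s["time_s"])
p=imaging.camera_params("wrist")
save("wrist","w9",(170,0,240,190),3.3)
im=imaging.capture("scene")[:,:,::-1]; B=cv2.resize(im[160:270,180:260],None,fx=5,fy=5,interpolation=cv2.INTER_CUBIC)
a=cv2.imread("pics/scene0.png"); A=cv2.resize(a[160:270,180:260],None,fx=5,fy=5,interpolation=cv2.INTER_CUBIC)
cv2.imwrite("pics/cmp2.png",np.hstack([A,B]))
E
```

```text
[ 0.48506495 -0.04244097  0.21738241] [ 0.13021452 -0.06963414 -0.56022735] 15.6
```

View pics/w9.png

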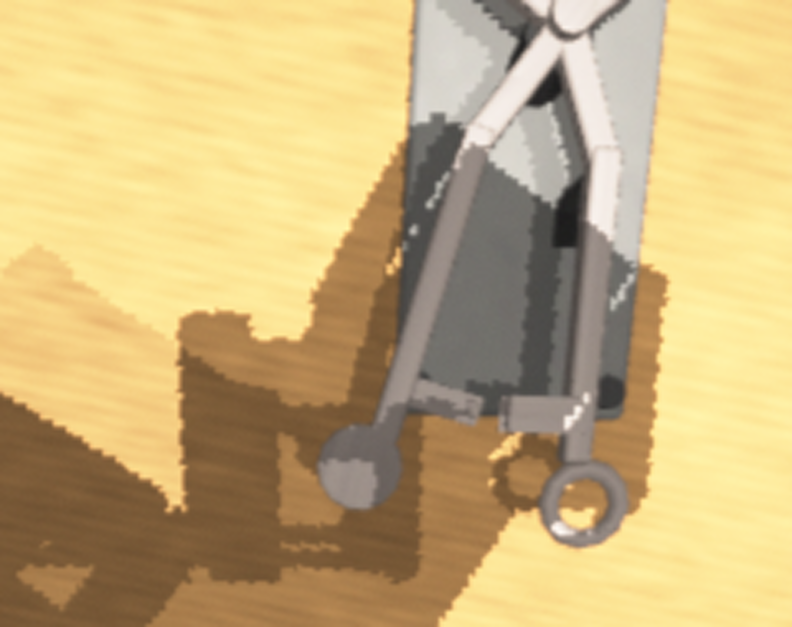

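View pics/cmp2.png

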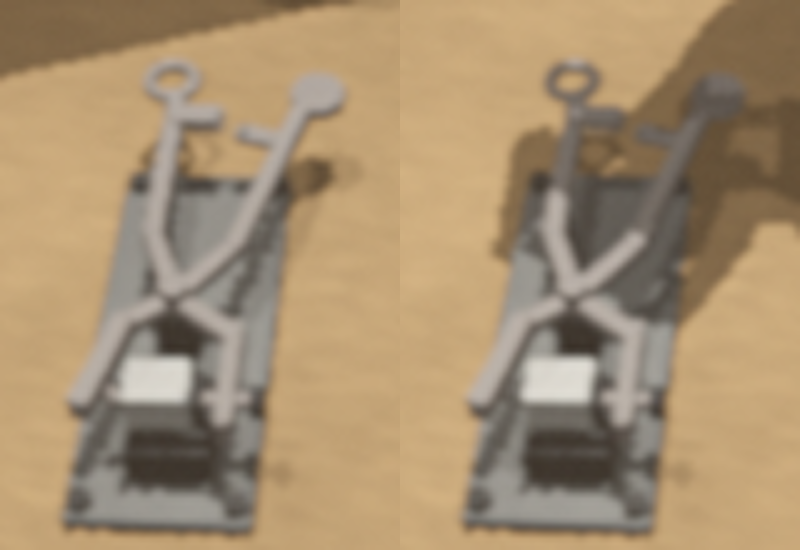

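Emit:
apply_moves:
  steps:
    - {"x":40,"y":-8,"z":0,"spin":0}
    - {"x":45,"y":-9,"z":-20,"spin":0}
    - {"x":45,"y":-9,"z":-30,"spin":0}
    - {"x":45,"y":-9,"z":-30,"spin":0}
    - {"x":10,"y":-2,"z":-8,"spin":0}
    - {"x":0,"y":0,"z":0,"spin":0}
    - {"x":0,"y":0,"z":0,"spin":0}

```text
time_s: 16.4
position: [0.6557, -0.0743, 0.1172]
tcp_rot: [[0.203, -0.015, 0.979], [-0.978, 0.038, 0.203], [-0.04, -0.999, -0.006]]
force: [-0.1, -0.4, -0.4]
opening: 0.006
```

```bash
python3 - <<'E'
from h import *
s=read_state(); print(s["position"],wc(s["position"]),s["force"],s["time_s"])
im=imaging.capture("wrist")[:,:,::-1]; cv2.imwrite("w10.png",im)
c=cv2.resize(im[75:165,205:325],None,fx=6,fy=6,interpolation=cv2.INTER_NEAREST)
c=np.clip(255*(c/255.)**0.6,0,255).astype(np.uint8); cv2.imwrite("pics/w10z.png",c)
E
```

```text
[ 0.65565396 -0.07432285  0.11717148] [-31.40266039  13.05433579] [-0.05464388 -0.35738137 -0.39026962] 16.4
```

View pics/w10z.png

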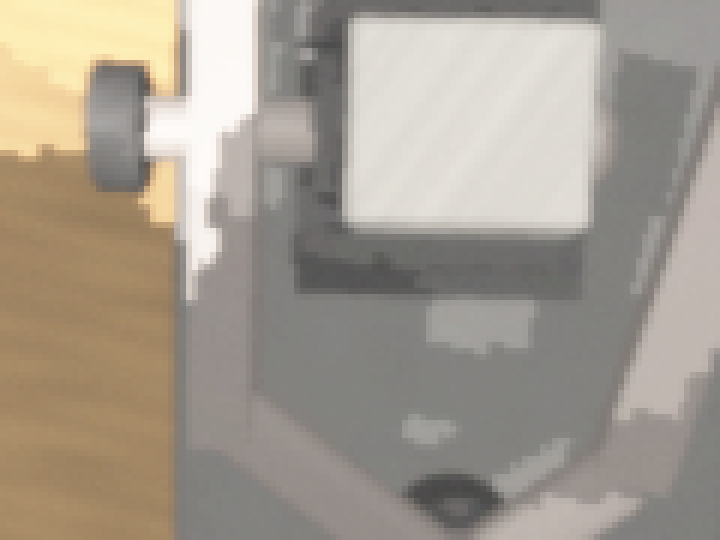

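```bash
python3 - <<'E'
from h import *
im=cv2.imread("w10.png"); p=imaging.camera_params("wrist")
g=lambda u,z: np.round(wc(ray(p,(u[0]/6+205-.5/1,u[1]/6+75-.5),z)),1)
print("block L,R",g((345,125),.065),g((600,125),.065)); print("rod end",g((316,125),.05)); print("head out",g((617,140),.05)); 
print("block front edge",g((345,232),.065),g((590,232),.065),g((350,15),.065))
for v in (85,90,93,96,99,102,105,108): print(v,[int(x) for x in im[v,252:266].mean(1)], [int(x) for x in im[v,300:312].mean(1)])
c=im[75:120,240:320]; c=np.clip(255*(np.clip(c,0,120)/120.)**0.8,0,255).astype(np.uint8)
cv2.imwrite("pics/w10y.png",cv2.resize(c,None,fx=9,fy=9,interpolation=cv2.INTER_NEAREST))
E
```

```text
block L,R [56.  15.2] [ 56.1 -15.2]
rod end [57.4 19.5]
head out [ 55.7 -19.1]
block front edge [43.7 15.1] [ 43.9 -14.6] [68.2 14.7]
85 [82, 82, 77, 72, 68, 57, 57, 57, 55, 47, 69, 148, 186, 194] [197, 199, 198, 187, 158, 126, 116, 112, 92, 81, 80, 80]
90 [84, 83, 75, 57, 47, 51, 57, 60, 60, 62, 84, 151, 190, 197] [195, 196, 194, 180, 135, 111, 108, 92, 80, 79, 79, 78]
93 [124, 125, 124, 121, 102, 78, 63, 60, 59, 62, 84, 151, 187, 197] [195, 196, 193, 180, 142, 119, 104, 86, 78, 77, 77, 78]
96 [147, 146, 146, 144, 119, 86, 65, 61, 60, 62, 101, 159, 193, 202] [196, 195, 190, 178, 152, 140, 118, 100, 86, 80, 78, 78]
99 [125, 125, 125, 125, 123, 90, 66, 60, 58, 55, 102, 165, 195, 202] [195, 194, 185, 168, 147, 132, 113, 95, 85, 80, 79, 80]
102 [87, 85, 80, 70, 69, 63, 62, 60, 52, 54, 108, 169, 197, 202] [195, 198, 187, 149, 124, 110, 96, 85, 81, 82, 81, 81]
105 [94, 81, 65, 49, 47, 58, 61, 61, 50, 60, 132, 177, 195, 198] [199, 197, 183, 134, 96, 84, 82, 81, 80, 79, 80, 80]
108 [85, 81, 72, 62, 62, 58, 47, 40, 39, 57, 136, 175, 190, 195] [200, 197, 185, 129, 86, 80, 80, 79, 80, 79, 79, 80]
```

View pics/w10y.png

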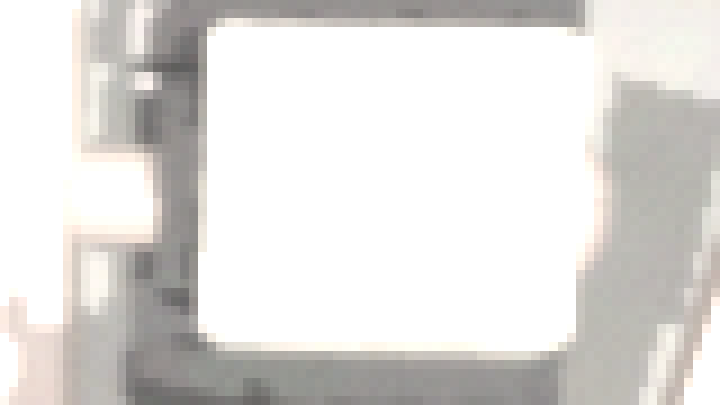

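Emit:
apply_moves:
  steps:
    - {"x":14,"y":-30,"z":5,"spin":0}
    - {"x":14,"y":-30,"z":5,"spin":0}
    - {"x":0,"y":-10,"z":0,"spin":0}
    - {"x":0,"y":0,"z":0,"spin":0}
    - {"x":0,"y":0,"z":0,"spin":0}

```text
time_s: 16.95
position: [0.6772, -0.1418, 0.1322]
tcp_rot: [[0.205, -0.019, 0.979], [-0.978, 0.041, 0.205], [-0.044, -0.999, -0.01]]
force: [0.3, -0.8, -0.8]
opening: 0.002
```

```bash
python3 - <<'E'
from h import *
s=read_state(); print(s["position"],wc(s["position"]),s["force"],s["time_s"])
p=imaging.camera_params("wrist"); u=proj(p,cw(58,-16,50)).astype(int); print(u)
im=imaging.capture("wrist")[:,:,::-1]; cv2.imwrite("w11.png",im)
import pickle; pickle.dump(p,open("w11.pkl","wb"))
x,y=max(u[0]-40,0),max(u[1]-30,0); print(x,y)
c=cv2.resize(im[y:y+60,x:x+80],None,fx=9,fy=9,interpolation=cv2.INTER_NEAREST)
c=np.clip(255*(c/255.)**0.6,0,255).astype(np.uint8); cv2.imwrite("pics/w11z.png",c)
E
```

```text
[ 0.6772456  -0.1418164   0.13217438] [-23.39323681 -57.35465558] [ 0.34683873 -0.82511329 -0.75053598] 16.95
[216 106]
176 76
```

View pics/w11z.png

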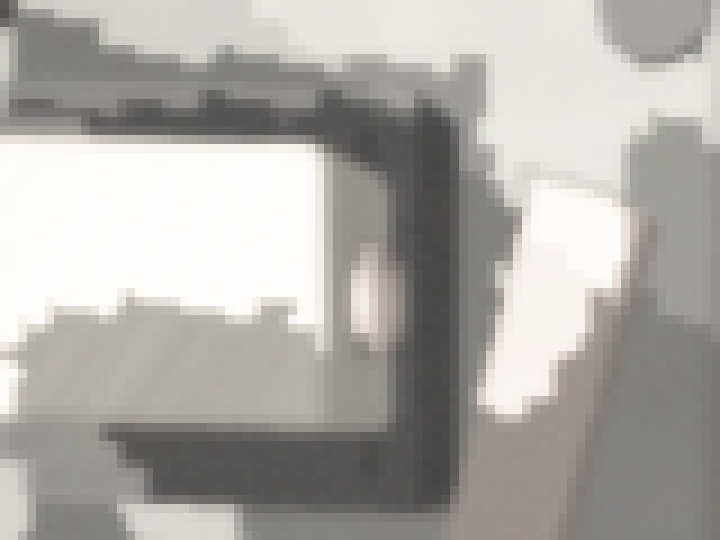

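```bash
python3 -c "
from rig import job
print(job.hand_in())"
```

```text
the job is handed in; nothing more can be done
None
```

I drove the pin home, the ratchet locked and held by itself, and I then freed it. The handle is back at its fully open position, and the job was handed in at about 17 s of the 54 s allowed.

- **Squeeze:** I pushed the moving shank sideways with the closed fingertips, about 108 mm from the pivot, because the gripper's fixed grip force would have been too high. Resistance ran at about 4–6.5 N. It then turned rigid, and the handle held still at about 11 N, the highest sideways reading, so I backed off.
- **Lock:** With the hand away for over 3 s, the wrist picture gave roughly 0.17 rad. That fits the catch at 0.177.
- **Release:** I pressed the thumb plate about 6 mm down, with up to 8.7 N vertically and about 10 N in total. I carried it about 30 mm outwards until it met the open stop, then lifted.
- **Last checks:** The scene picture shows the handle where it was at the start. The block is upright in its nest and has moved about 1 mm. The last close-up shows the pin's head flat on the block with no shank showing. I moved nothing else, and the force reading was back to noise level with the tool clear.

**Uncertain:** I first read a gap of about 5 mm between the block and the bright end of the stop screw. I took it to be the dark stop pad, which fits the rigid stop I felt, but did not confirm it separately. The angles come from pictures and are good to about 0.02 rad; I had no direct reading of either joint. Forces are wrist readings taken at the end of each move, with about 1 N of noise, so a brief higher peak would not have shown.

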